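# Step stock-sample jars under the pantry code reader

### The job

First swing the blue reader arm in over the slide tray until it is fully home against its stop. Then slide the tray so that the orange pointer stands over the white dot on the lid of the jar whose colour is beside the single black dot on the order board, let go and leave the tray standing untouched for a full second so it can be read, then do the same for the jar whose colour is beside the two black dots and leave it there. Leave the reader arm home and do not disturb the mug, the pump bottle or the tin.

Things in the scene. Friction and masses are not known exactly. Their poses are not given: they have to be found in the camera images.
- stand: Code-reader stand fixed to the table: grey bed plate 310 x 400 x 16 mm carrying the slides, with a steel column (28 mm thick) on its far side, 150 mm along +x from the origin. Origin on the table under the place where the pointer stands when the arm is home; x points away from the robot to the column, y to the left along the lower slide.
- tray: White tray 136 (x) x 284 (y) x 8 mm, top face 52 mm above the table, with a black knob at each end. On crossed slides it shifts along the stand's x (55 mm either way from the middle) and y (85 mm either way), never turns, and stays where left (1.5 N friction per slide). Holds four fixed jars, lids 38 mm wide. Origin at table height under the tray's middle, axes as the stand's.
- dot_red (a point): Centre of the white dot (14 mm wide) on top of the red lid, 85 mm above the table, at (-32, +60) mm from the tray's middle. The yellow lid is beside it at (+32, +60).
- dot_blue (a point): Centre of the white dot (14 mm wide) on top of the blue lid, 85 mm above the table, at (+32, -60) mm from the tray's middle. The green lid is beside it at (-32, -60).
- knob_left (a point): Top centre of the tray's left knob: upright cylinder 20 mm wide, from 52 to 92 mm above the table, at (0, +120) mm from the tray's middle. Grip from above, fingers closing along the stand's x. While the red or yellow lid is under the pointer it stands close beside the reader head, with no room for a gripper.
- knob_right (a point): The same for the right black knob, at (0, -120) mm from the tray's middle; there is no room for a gripper at it when the blue or green lid is under the pointer.
- reader_arm (a joint): Angle of the blue reader arm about its upright hinge on the column, rad: 0 = home against its stop, arm pointing from the column to the robot (the stand's -x), pointer over the middle of the stand; it grows as the head swings to the stand's left (+y), up to 1.25. It is stiff (about 2 N at the head) and stays where it is left.
- swing_hinge (a point): Point on the arm's upright hinge axis, 146 mm above the table.
- grip_post (a point): Centre of the top of the arm's grip post: upright black cylinder 18 mm wide, 42 mm tall, from 165 to 207 mm above the table, on top of the grey reader head, 150 mm from the hinge axis. The head is a box 66 x 60 mm, from 111 to 165 mm above the table.
- pointer (a point): Tip of the orange pointer under the reader head, 95 mm above the table, straight below the grip post.
- order_board: Small blue-framed white board lying fixed on the table, 130 x 85 x 8 mm. Origin in the middle of its underside; x (the long side) points roughly away from the robot. On its -x half, nearer the robot, one black dot (first jar); on its +x half two black dots (second jar); a coloured magnet is beside each.
- magnet_red: Red disc magnet 28 mm wide, 8 mm high, fixed on the board, 30 mm to the -x side (first) or the +x side (second) of its middle. Origin in the middle of its underside.
- magnet_blue: Blue disc magnet, the same size, fixed in the other place.
- mug: White mug, 76 mm wide, 85 mm tall, loose bystander. Origin in the middle of its underside.
- pump_bottle: White pump bottle with blue band, 58 mm wide, 155 mm tall, loose bystander. Origin in the middle of its underside.
- tea_tin: Green tin with pale label, 72 mm wide, 90 mm tall, loose bystander. Origin in the middle of its underside.
There are look-alikes about, which are no part of the job. Of the things that look like the order_board, the middle-sized one is meant.

How it is judged:
By the outcome, as a careful person would: the job done as asked, in the order asked, and still so for the second after the job is handed in, with the robot touching nothing.
It also fails if it takes over 66 s, if anything falls off the work surface, if the arm or the gripper's body presses on something with over 40 N, if the wrist force passes 120 N, or if a joint passes its speed limit or range.

### The arm

A 6-joint arm with a two-finger parallel gripper is mounted at the origin on the work surface. World frame = base frame: x ahead of the robot, y to its left, z up, the work surface at z = 0. Lengths are in m, angles in rad, forces in N, time in s.
With the tool pointing down it reaches from about 0.35 to 0.975 m from the base axis. Payload 4.9 kg.
Tool frame: the origin (TCP) lies at the very end of the fingers, on their centre line; the grasp point (between the pads) lies 19 mm behind it; z points along the fingers, y is the line along which they close (so a half turn about z gives the same grasp; the last joint's range is limited). The gripper opens to 85 mm and grips with 20 to 120 N. Pads are 22 mm wide; open, the fingers measure 114 mm over their backs; the gripper's body (76 mm by 85 mm) begins 54 mm behind the grasp point. The pads swing forward as they close: fully open they stand 13 mm farther back than shut.
Start: joints at [-1.352, 0.053, 1.613, -0, 1.476, -0.119], TCP at [0.207, -0.59, 0.231] pointing down, gripper open.
Joint ranges: [-3.01, 3.01], [-1.01, 2.22], [0.06, 2.58], [-1.02, 4.17], [0.09, 2.62], [-3.14, 3.14]. Speed limits (rad/s): [2.57, 2.57, 3.14, 3.14, 3.14, 3.14].

### API

Orientations are given as a unit quaternion [w, x, y, z].
In Python, from plant import monitor, vision, manip gives the robot as it stands. The module is installed in compiled form; this text tells all that it offers.
- The arm moves only by the tool arm_command, never from a script. Its argument "rows" is a list of rows, each a list of 3 entries, a list of its own where there are three numbers: the finger opening in mm, from 0 to 85.4, then the shift along the world's x, y, z in units of 30 cm (1.0 is 30 cm), then the turn, a rotation vector about the world's x, y, z in units of pi/2 rad (1.0 is pi/2 rad). In form: [[claw, [x, y, z], [wx, wy, wz]], ...]. A call has 1 to 12 rows; each row is the pose to reach, as a shift and turn from the pose commanded when the call began; what a row does not reach only later rows make up. A row lasts 1/12 s, in which the tool goes at most 41.7 mm and 7.16 degrees, less where a joint would pass 70% of its speed; a pose out of reach is approached as far as the arm can. A call with a number of a shift or a turn outside -1 to 1 is refused whole. A call with a gripper value outside its range is refused whole. The fingers move at their own pace and stop on an object; the grip force is fixed at half the most. Time passes only in rows, so rows that repeat a pose let the fingers close. It gives the time, the measured TCP pose, the force, the opening and the grip force at its end, in the units of the state.
- monitor.state(): the state, without advancing time (a new reading comes with each control period).
- vision.grab_frame(name): name is "scene" or "top" or "wrist"; returns a dict with "color" (480x640x3 uint8, red, green, blue), "z_map" (480x640 float32, m along the optical axis (not along the pixel's ray), 0 where there is no reading), "mtx" (3x3 intrinsics, pixels), "R" (3x3) and "t" (3): a world point X has camera coordinates R X + t. Camera axes: x right, y down, z forward; pixel columns grow to the right and rows downward; lengths in m; the calibration is good to about 2 mm. The wrist camera is an equidistant fisheye: a pixel r from the principal point sees the ray r / f radians off the axis. A picture is of the moment at which its call begins.
- manip.job_done(): hands the job in; it is judged then, once.
The state is a dict: "time": time; "joint_pos": joint angles; "joint_vel": joint speeds; "joint_efforts": joint torques, N m; "tool_pos": TCP position; "tool_rot": TCP orientation; "contact_force": force on the tool from outside, world axes, zero at the start; "ft_torque": the same for the moment, N m; "gripper_width": opening from 0.0 (shut) to 1.0 (fully open); "grasp_force": force on a finger pad.
Only numpy, scipy, OpenCV 4.12 (cv2) and the standard library are available. Lean on these libraries where they do the work, as an engineer would, in place of code of your own. Each camera call takes 0.05 s, during which the arm holds its last target. There are 200 camera calls.

## Working session

There is one attempt and no reset: what is moved stays moved. The work goes in short steps, Python scripts to look and compute and a tool call to move; the robot and the scene stay as the last step left them, time stands still between calls to the robot, and variables do not carry over. Pictures are saved under pics/ and viewed, at most 10 in all, crops included, and the job is handed in when it is done.

Besides the shell and the picture viewer there is one more tool, called after "Request:" as name(argument=value, ...) on one line, values as JSON. arm_command: Moves the arm, as the interface text tells. Shifts and turns lie within -1 to 1; 1 stands for 30 cm of shift or pi/2 rad of turn. Its arguments: {"type":"object","properties":{"rows":{"type":"array"}},"required":["rows"]}

```bash
mkdir -p pics
cat > h.py <<'E'
import numpy as np, cv2
from plant import monitor, vision, manip
def grab(n):
    f=vision.grab_frame(n); return f
def save(f,name,crop=None,scale=1):
    im=f["color"][:,:,::-1]
    if crop: r0,r1,c0,c1=crop; im=im[r0:r1,c0:c1]
    if scale!=1: im=cv2.resize(im,None,fx=scale,fy=scale,interpolation=cv2.INTER_CUBIC)
    cv2.imwrite("pics/"+name,im)
def ray(f,u,v):
    K,R,t=f["mtx"],f["R"],f["t"]
    d=R.T@np.linalg.inv(K)@np.array([u,v,1.]); return -R.T@t,d
def onplane(f,u,v,z):
    c,d=ray(f,u,v); return c+d*(z-c[2])/d[2]
def depthpt(f,u,v):
    c,d=ray(f,u,v); return c+d*f["z_map"][int(round(v)),int(round(u))]
def proj(f,X):
    p=f["mtx"]@(f["R"]@np.asarray(X)+f["t"]); return p[:2]/p[2]
E
python3 - <<'E'
from h import *
for n in("scene","top"):
    f=grab(n); save(f,n+"0.png"); print(n,f["mtx"].round(1).tolist(),(-f["R"].T@f["t"]).round(3),f["R"].round(3).tolist())
s=monitor.state(); print(s)
E
```

```text
scene [[498.6, 0.0, 322.7], [0.0, 498.6, 248.4], [0.0, 0.0, 1.0]] [ 1.426 -0.35   0.801] [[0.271, 0.962, 0.022], [0.541, -0.133, -0.83], [-0.796, 0.237, -0.557]]
top [[441.6, 0.0, 315.8], [0.0, 441.6, 240.8], [0.0, 0.0, 1.0]] [ 0.237 -0.062  1.459] [[-0.158, -0.988, -0.003], [-0.967, 0.155, -0.205], [0.203, -0.029, -0.979]]
{'time': 0.1, 'joint_pos': array([-1.35199639e+00,  5.33083368e-02,  1.61414631e+00,  6.26398352e-06,
        1.47598755e+00, -1.18961206e-01]), 'joint_vel': array([-0.00115337, -0.0010763 , -0.00247084, -0.00149923, -0.00103986,
       -0.00095762]), 'joint_efforts': array([-1.06982105e-03, -3.94898772e+01, -3.71366394e+01, -2.57369038e-04,
        3.84859362e-03,  2.09302634e-06]), 'tool_pos': array([ 0.20701324, -0.58913204,  0.2301813 ]), 'tool_rot': array([-9.23778024e-04,  9.85773166e-01,  1.68078584e-01, -4.30312161e-05]), 'contact_force': array([-0.68332579,  0.1916193 , -0.35111481]), 'ft_torque': array([-0.03526297,  0.00018143,  0.028148  ]), 'grasp_force': 0.0, 'gripper_width': 1.0038895452949137}
```

View pics/scene0.png

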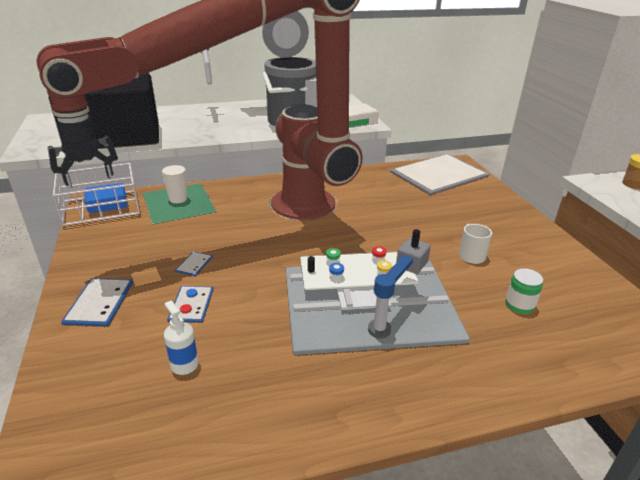

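View pics/top0.png

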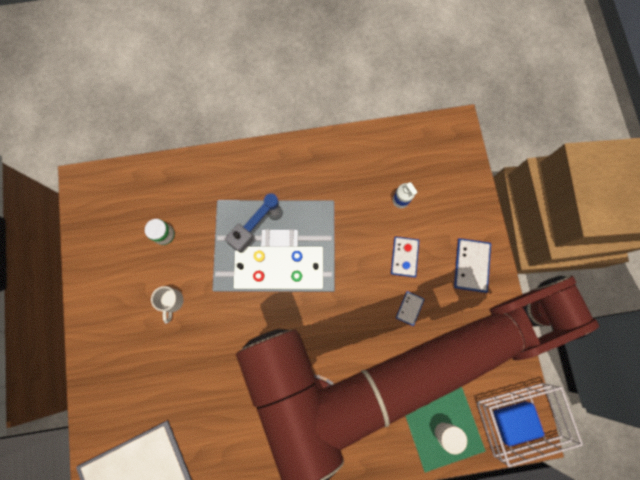

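The top view shows the stand at about (275,245), with the reader head at (239,237) swung to the left and the tray at (278,267). Three boards could be the order board: a large one at (473,265), a middle one at (404,256) and a small grey one at (409,308). There is also a big blank board at (135,465). The 130x85 one at (404,256) is my candidate, so I'll check its size and take a close crop.

```bash
cat >> h.py <<'E'
HUE={"red":[(0,8),(172,180)],"yellow":[(20,34)],"green":[(45,80)],"blue":[(105,130)]}
def lids(f,box,z=0.085,smin=120):
    r0,r1,c0,c1=box; hsv=cv2.cvtColor(f["color"],cv2.COLOR_RGB2HSV); out={}
    for k,rs in HUE.items():
        m=np.zeros(hsv.shape[:2],np.uint8)
        for a,b in rs: m|=cv2.inRange(hsv,(a,smin,70),(b,255,255))
        q=np.zeros_like(m); q[r0:r1,c0:c1]=m[r0:r1,c0:c1]
        cs,_=cv2.findContours(q,cv2.RETR_EXTERNAL,cv2.CHAIN_APPROX_NONE)
        if not cs: continue
        c=max(cs,key=cv2.contourArea)
        if len(c)<5: continue
        (u,v),wh,_=cv2.fitEllipse(c); out[k]=((u,v),wh,onplane(f,u,v,z))
    return out
E
python3 - <<'E'
from h import *
f=grab("top")
a=cv2.resize(f["color"][190:330,200:350][:,:,::-1],None,fx=4,fy=4,interpolation=cv2.INTER_CUBIC)
b=cv2.resize(f["color"][230:330,380:430][:,:,::-1],None,fx=4,fy=4,interpolation=cv2.INTER_CUBIC)
b=cv2.copyMakeBorder(b,0,a.shape[0]-b.shape[0],0,0,cv2.BORDER_CONSTANT)
cv2.imwrite("pics/c1.png",np.hstack([a,b]))
for k,v in lids(f,(245,288,230,330)).items(): print(k,np.round(v[0],1),np.round(v[1],1),v[2].round(4))
hsv=cv2.cvtColor(f["color"],cv2.COLOR_RGB2HSV)
# bed plate + boards: low saturation regions
m=cv2.inRange(hsv,(0,0,60),(180,70,255)); m[:180]=0;m[340:]=0;m[:,:200]=0;m[:,500:]=0
cs,_=cv2.findContours(m,cv2.RETR_EXTERNAL,cv2.CHAIN_APPROX_NONE)
for c in cs:
    if cv2.contourArea(c)<150: continue
    r=cv2.minAreaRect(c); bp=cv2.boxPoints(r)
    P=np.array([onplane(f,u,v,.012)[:2] for u,v in bp])
    print(np.round(r[0],1),np.round(bp,0).tolist(),P.round(3).tolist(),np.linalg.norm(P-np.roll(P,1,0),axis=1).round(3))
for u,v in[(239,237),(271,201),(275,212),(267,266),(236,266),(323,266)]:
    print(u,v,depthpt(f,u,v).round(3))
E
```

```text
red [258.3 275.5] [ 9.5 10. ] [0.4401 0.0925 0.085 ]
yellow [258.7 255.6] [9.2 9.5] [0.5028 0.0829 0.085 ]
green [300.7 279.3] [3.9 5.1] [ 0.4074 -0.0369  0.085 ]
blue [296.6 255.8] [9.  9.1] [ 0.4832 -0.0352  0.085 ]
[409.7 308.1] [[394.0, 318.0], [406.0, 290.0], [425.0, 298.0], [413.0, 326.0]] [[0.245, -0.315], [0.327, -0.371], [0.292, -0.426], [0.21, -0.37]] [0.065 0.099 0.066 0.099]
[472.9 265.1] [[454.0, 290.0], [458.0, 238.0], [491.0, 240.0], [488.0, 292.0]] [[0.302, -0.526], [0.471, -0.577], [0.446, -0.685], [0.277, -0.632]] [0.108 0.177 0.111 0.177]
[404.8 256.5] [[390.0, 274.0], [394.0, 236.0], [420.0, 239.0], [416.0, 277.0]] [[0.386, -0.327], [0.512, -0.366], [0.488, -0.451], [0.363, -0.41]] [0.086 0.132 0.088 0.131]
[273.5 242. ] [[213.0, 193.0], [334.0, 193.0], [334.0, 291.0], [213.0, 291.0]] [[0.757, 0.217], [0.692, -0.193], [0.361, -0.137], [0.424, 0.254]] [0.336 0.415 0.335 0.396]
[403.8 194.3] [[388.0, 197.0], [407.0, 179.0], [420.0, 192.0], [401.0, 210.0]] [[0.648, -0.373], [0.704, -0.448], [0.65, -0.483], [0.596, -0.407]] [0.063 0.094 0.063 0.093]
239 237 [0.55  0.124 0.176]
271 201 [0.65  0.015 0.16 ]
275 212 [0.641 0.013 0.066]
267 266 [0.47  0.064 0.056]
236 266 [0.48  0.157 0.092]
323 266 [ 0.449 -0.115  0.012]
```

View pics/c1.png

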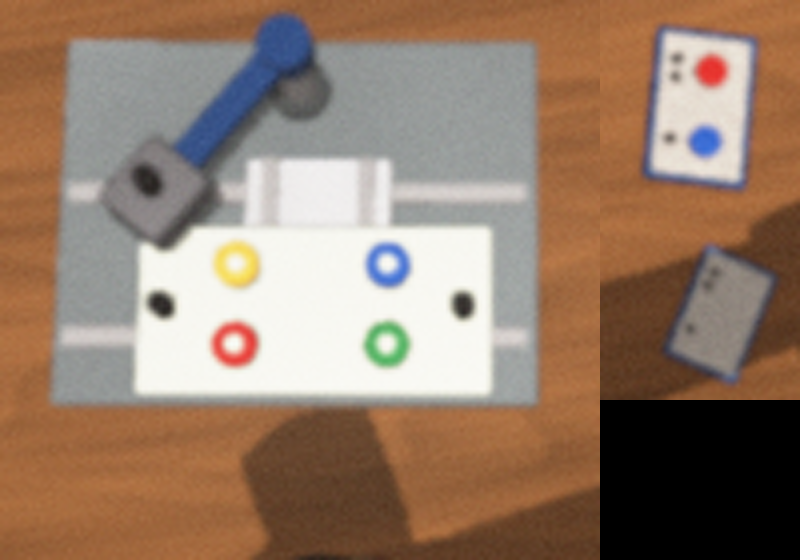

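The crop confirms the middle board, measuring 131x87 mm. Its near half has one dot with the blue magnet (405,265), and its far half has two dots with the red magnet (408,247). So blue comes first, then red. The lids read red (258,275), yellow (259,256), blue (297,256) and green (297,276). The post top is at (237,235) and the hinge cap at (271,200).

```bash
cat >> h.py <<'E'
def centroid(f,box,lo,hi):
    r0,r1,c0,c1=box; hsv=cv2.cvtColor(f["color"],cv2.COLOR_RGB2HSV); m=np.zeros(hsv.shape[:2],np.uint8)
    m[r0:r1,c0:c1]=cv2.inRange(hsv[r0:r1,c0:c1],lo,hi)
    cs,_=cv2.findContours(m,cv2.RETR_EXTERNAL,cv2.CHAIN_APPROX_NONE)
    c=max(cs,key=cv2.contourArea); M=cv2.moments(c); return M["m10"]/M["m00"],M["m01"]/M["m00"],cv2.contourArea(c),cv2.boundingRect(c)
E
python3 - <<'E'
from h import *
f=grab("top"); g=grab("scene")
L=lids(f,(245,273,230,330)); L.update({k:v for k,v in lids(f,(264,288,230,306)).items() if k in("red","green")})
P={k:v[2][:2] for k,v in L.items()}; print({k:v.round(4).tolist() for k,v in P.items()})
Ls=lids(g,(240,282,320,400)); print("scene",{k:(np.round(v[0],0).tolist(),v[2][:2].round(4).tolist()) for k,v in Ls.items()})
ex=(P["yellow"]-P["red"]+P["blue"]-P["green"]); ey=(P["yellow"]-P["blue"]+P["red"]-P["green"])
print("yaw",np.degrees(np.arctan2(ex[1],ex[0])),np.degrees(np.arctan2(ey[1],ey[0]))-90,np.linalg.norm(ex)/2,np.linalg.norm(ey)/2)
print("tray",np.mean(list(P.values()),0))
yaw=np.arctan2(-ey[0],ey[1]); X=np.array([np.cos(yaw),np.sin(yaw)]); Y=np.array([-X[1],X[0]])
pk=centroid(f,(225,245,228,248),(0,0,0),(180,255,70)); print("post px",pk, "top centre:",onplane(f,pk[0],pk[1],.195))
hb=centroid(f,(192,212,262,280),(105,120,40),(125,255,255)); print("hinge",hb)
pkS=centroid(g,(225,250,405,430),(0,0,0),(180,255,70)); print("scene post",pkS, onplane(g,pkS[0],pkS[1],.19))
print("hinge z",f["z_map"][198:204,269:273].mean(),depthpt(f,271,201),"plane .16",onplane(f,270.5,200.5,.16))
for n,(u,v) in dict(TL=(217.5,200),TR=(334,200),BR=(334.3,291.3),BL=(213,291.3)).items(): print(n,onplane(f,u,v,.016)[:2].round(4))
C=np.mean([onplane(f,u,v,.016)[:2] for u,v in [(217.5,200),(334,200),(334.3,291.3),(213,291.3)]],0); print("bed centre",C)
for u,v in[(240,266.2),(315.8,266.2)]: print("knob",onplane(f,u,v,.09))
save(f,"c2.png",(185,250,220,290),8); save(g,"c3.png",(220,350,280,470),4)
E
```

```text
{'red': [0.4401, 0.0925], 'yellow': [0.5028, 0.0829], 'blue': [0.4831, -0.035], 'green': [0.4074, -0.0369]}
scene {'red': ([379.0, 251.0], [0.4478, 0.0916]), 'yellow': ([384.0, 266.0], [0.5115, 0.0807]), 'green': ([333.0, 253.0], [0.4293, -0.0263]), 'blue': ([390.0, 273.0], [0.5449, 0.0835])}
yaw -3.1834556723856804 -11.96033983364768 0.06929608574334822 0.12643328781776034
tray [0.45836666 0.02585513]
post px (236.47407407407405, 234.8296296296296, 22.5, (234, 232, 6, 7)) top centre: [0.55302454 0.12758215 0.195     ]
hinge (269.0602006688963, 202.65886287625418, 149.5, (262, 195, 15, 17))
scene post (415.2517361111111, 238.54166666666666, 96.0, (411, 230, 9, 18)) [0.56325283 0.12673696 0.19      ]
hinge z 1.2949415 [0.6496197  0.01525761 0.16277243] plane .16 [0.65232585 0.01671764 0.16      ]
TL [0.7287 0.2035]
TR [ 0.6658 -0.1883]
BR [ 0.3599 -0.1378]
BL [0.4224 0.253 ]
bed centre [0.54420044 0.03260809]
knob [0.47754088 0.14462092 0.09      ]
knob [ 0.44001914 -0.08977183  0.09      ]
```

View pics/c3.png

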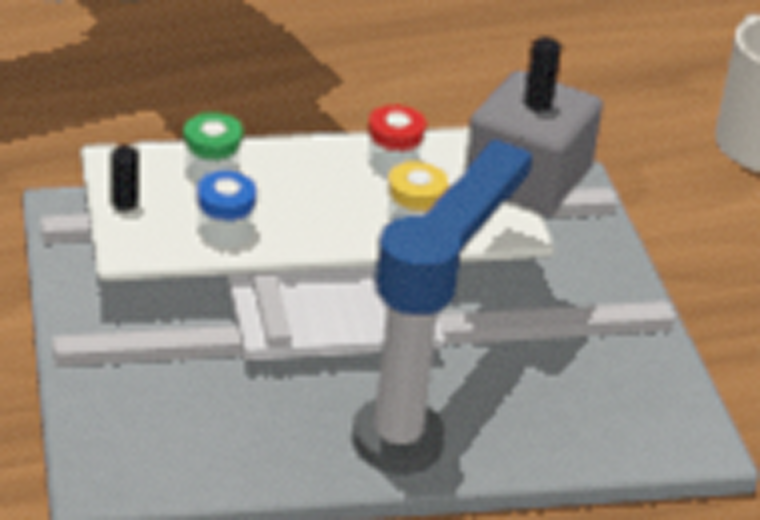

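View pics/c2.png

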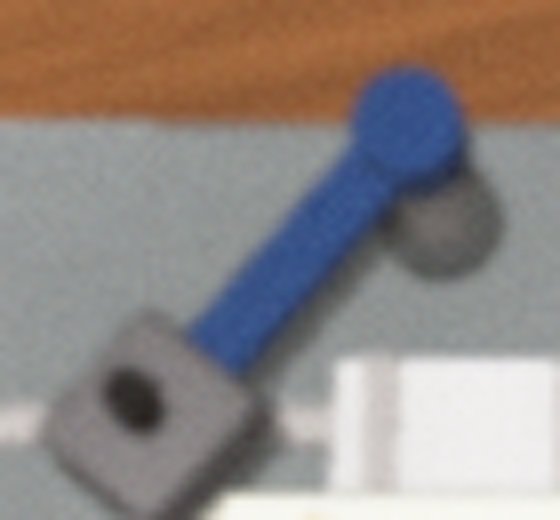

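The close views show the reader head swung to the left, with a clear black post on top and the hinge cap at about (271,200) in the top view. The numbers agree:

| Item | Value |
|---|---|
| Stand yaw | -9.1° |
| Hinge | (.650,.015) |
| Stand origin | (.502,.039) |
| Arm angle | about 40° |
| Post | (.553,.128), radius about 150 mm as specified |
| Tray centre | (.461,.028) |

Moving to above the post.

Request:
arm_command(rows=[[85,[0.03,0.06,0.1],[0,0,0.02]],[85,[0.08,0.17,0.15],[0,0,0.04]],[85,[0.14,0.29,0.18],[0,0,0.07]],[85,[0.2,0.41,0.18],[0,0,0.1]],[85,[0.26,0.53,0.18],[0,0,0.13]],[85,[0.32,0.65,0.18],[0,0,0.16]],[85,[0.38,0.77,0.18],[0,0,0.19]],[85,[0.43,0.89,0.18],[0,0,0.22]],[85,[0.48,0.98,0.18],[0,0,0.236]]])

```text
time: 1.0
tool_pos: [0.3515, -0.2931, 0.2854]
tool_rot: [0.0, 0.937, 0.348, 0.0]
contact_force: [0.8, -0.7, -0.3]
gripper_width: 0.995
grasp_force: 0.0
```

Request:
arm_command(rows=[[85,[0.05,0.11,0],[0,0,0]],[85,[0.11,0.22,0],[0,0,0]],[85,[0.17,0.34,0],[0,0,0]],[85,[0.23,0.46,0],[0,0,0]],[85,[0.29,0.58,0],[0,0,0]],[85,[0.35,0.7,0],[0,0,0]],[85,[0.4,0.82,0],[0,0,0]],[85,[0.45,0.92,0],[0,0,0]],[85,[0.47,0.97,0],[0,0,0]],[85,[0.47,0.98,0],[0,0,0]]])

```text
time: 1.83
tool_pos: [0.4927, 0.001, 0.2851]
tool_rot: [-0.0, 0.937, 0.349, -0.0]
contact_force: [0.9, -0.4, -0.0]
gripper_width: 0.999
grasp_force: 0.0
```

Request:
arm_command(rows=[[85,[0.04,0.09,0],[0,0,0]],[85,[0.09,0.19,0],[0,0,0]],[85,[0.14,0.3,0],[0,0,0]],[85,[0.18,0.38,0],[0,0,0]],[85,[0.2,0.42,0],[0,0,0]],[85,[0.201,0.423,0],[0,0,0]],[85,[0.201,0.423,0],[0,0,0]]])

```text
time: 2.42
tool_pos: [0.5522, 0.1246, 0.285]
tool_rot: [0.0, 0.938, 0.347, -0.001]
contact_force: [0.5, -0.2, -0.2]
gripper_width: 0.994
grasp_force: 0.0
```

Run:
```python
from h import *
f=grab("wrist"); g=grab("scene"); print(f["mtx"].round(1).tolist(),f["R"].round(3).tolist(),(-f["R"].T@f["t"]).round(4),monitor.state()["tool_pos"])
a=cv2.resize(g["color"][150:310,290:450][:,:,::-1],(480,480)); b=f["color"][:,:,::-1]
cv2.imwrite("pics/w1.png",np.hstack([cv2.resize(b,(480,360)),a[:360,:320]]))
```

```text
[[371.6, 0.0, 322.8], [0.0, 371.6, 244.8], [0.0, 0.0, 1.0]] [[0.65, -0.76, -0.001], [-0.729, -0.624, 0.281], [-0.214, -0.182, -0.96]] [0.6068 0.1712 0.4278] [0.5521114  0.12387842 0.28529909]
```

View pics/w1.png

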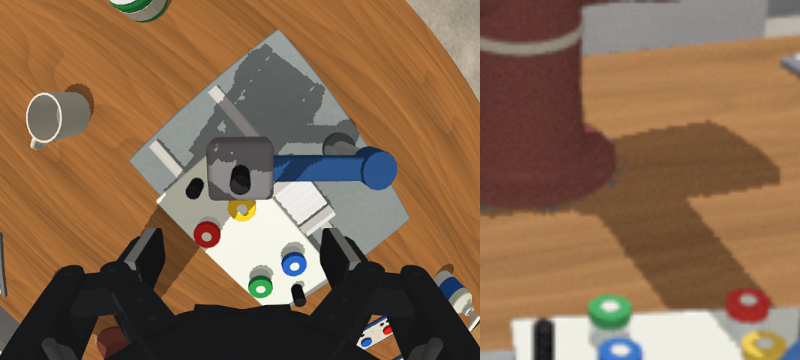

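The wrist view shows the post at about (240,180) of the half-size image, centred between the open fingertips at x≈150 and x≈335. I'll measure it through the fisheye model.

```bash
cat >> h.py <<'E'
def wray(f,u,v):
    K=f["mtx"]; x,y=(u-K[0,2])/K[0,0],(v-K[1,2])/K[1,1]; th=np.hypot(x,y)
    d=np.array([x,y,0])/max(th,1e-9)*np.sin(th); d[2]=np.cos(th); return -f["R"].T@f["t"],f["R"].T@d
def wplane(f,u,v,z):
    c,d=wray(f,u,v); return c+d*(z-c[2])/d[2]
def wproj(f,X):
    p=f["R"]@np.asarray(X)+f["t"]; th=np.arctan2(np.hypot(p[0],p[1]),p[2]); q=p[:2]/np.hypot(p[0],p[1])*th
    return q*f["mtx"][0,0]+f["mtx"][:2,2]
E
python3 - <<'E'
from h import *
f=grab("wrist")
c=centroid(f,(205,275,290,350),(0,0,0),(180,255,45)); print(c)
for z in(.165,.186,.207): print(z,wplane(f,c[0],c[1],z).round(4),wproj(f,[.553,.128,z]).round(1))
for n,b in dict(blue=(330,375,365,415),red=(290,335,255,300),knobR=(370,415,380,415),yellow=(260,300,300,345)).items():
    if n=="knobR": print(n,centroid(f,b,(0,0,0),(180,255,45)));continue
    l=lids(f,b); (u,v),wh,_=l[n]; print(n,round(u,1),round(v,1),np.round(wh,1),wplane(f,u,v,.085).round(4))
u,v=wproj(f,[.65,.015,.163]); print("hinge pred",u,v, centroid(f,(190,260,470,540),(100,100,30),(130,255,255)))
print(monitor.state()["tool_pos"])
E
```

```text
(319.37564499484, 238.65861713106293, 807.5, (306, 219, 27, 40))
0.165 [0.55   0.1255 0.165 ] [319.5 233.5]
0.186 [0.5545 0.1291 0.186 ] [319.2 241.3]
0.207 [0.559  0.1327 0.207 ] [318.9 250.5]
blue 391.2 351.3 [31.2 32.3] [ 0.4864 -0.0305  0.085 ]
red 275.2 312.1 [34.5 35.1] [0.4432 0.0958 0.085 ]
knobR (397.348710990502, 393.3156942559927, 368.5, (389, 379, 19, 29))
yellow 321.7 278.6 [29.8 38.3] [0.503  0.0836 0.085 ]
hinge pred 505.5793409323915 233.2823704113355 (498.13055935404043, 222.7200625122094, 2559.5, (470, 195, 59, 58))
[0.55211136 0.12381155 0.28540724]
```

Request:
arm_command(rows=[[85,[0.006,0.014,-0.06],[0,0,0]],[85,[0.006,0.014,-0.14],[0,0,0]],[85,[0.006,0.014,-0.22],[0,0,0]],[85,[0.006,0.014,-0.29],[0,0,0]],[85,[0.006,0.014,-0.34],[0,0,0]],[85,[0.006,0.014,-0.37],[0,0,0]],[85,[0.006,0.014,-0.37],[0,0,0]]])

```text
time: 3.15
tool_pos: [0.5526, 0.1283, 0.1719]
tool_rot: [-0.0, 0.938, 0.346, -0.002]
contact_force: [-0.6, -0.4, 0.4]
gripper_width: 0.997
grasp_force: 0.0
```

Request:
arm_command(rows=[[40,[0,0,0],[0,0,0]],[20,[0,0,0],[0,0,0]],[5,[0,0,0],[0,0,0]],[5,[0,0,0],[0,0,0]],[5,[0,0,0],[0,0,0]],[5,[0,0,0],[0,0,0]],[5,[0,0,0],[0,0,0]],[5,[0,0,0],[0,0,0]]])

```text
time: 3.82
tool_pos: [0.5549, 0.1293, 0.1753]
tool_rot: [0.0, 0.938, 0.347, 0.001]
contact_force: [0.2, -1.6, 3.1]
gripper_width: 0.192
grasp_force: 58.6
```

Request:
arm_command(rows=[[5,[-0.021,-0.018,0],[0,0,0.036]],[5,[-0.046,-0.043,0],[0,0,0.08]],[5,[-0.068,-0.069,0],[0,0,0.125]],[5,[-0.089,-0.097,0],[0,0,0.169]],[5,[-0.108,-0.126,0],[0,0,0.214]],[5,[-0.125,-0.156,0],[0,0,0.258]],[5,[-0.14,-0.188,0],[0,0,0.303]],[5,[-0.149,-0.212,0],[0,0,0.336]],[5,[-0.157,-0.236,0],[0,0,0.369]],[5,[-0.164,-0.262,0],[0,0,0.403]],[5,[-0.166,-0.27,0],[0,0,0.415]],[5,[-0.166,-0.27,0],[0,0,0.415]]])

```text
time: 4.82
tool_pos: [0.5074, 0.0469, 0.1753]
tool_rot: [0.004, 0.778, 0.629, 0.003]
contact_force: [11.9, -4.8, -2.7]
gripper_width: 0.187
grasp_force: 59.0
```

Run:
```python
from h import *
s=monitor.state(); print(s["tool_pos"],s["contact_force"].round(1),s["gripper_width"])
```

```text
[0.50743064 0.04691885 0.17533243] [11.9 -4.8 -2.7] 0.18722666028303206
```

Request:
arm_command(rows=[[5,[0.006,-0.008,0],[0,0,0.01]],[5,[0.006,-0.015,0],[0,0,0.02]],[5,[0.006,-0.022,0],[0,0,0.025]],[5,[0.006,-0.022,0],[0,0,0.025]]])

```text
time: 5.15
tool_pos: [0.5064, 0.0416, 0.1753]
tool_rot: [0.0, 0.765, 0.644, 0.0]
contact_force: [-0.9, -1.0, 5.5]
gripper_width: 0.183
grasp_force: 59.7
```

Request:
arm_command(rows=[[5,[-0.001,-0.005,0],[0,0,0.01]],[5,[-0.001,-0.01,0],[0,0,0.015]],[5,[-0.001,-0.01,0],[0,0,0.015]]])

```text
time: 5.4
tool_pos: [0.5063, 0.0408, 0.1753]
tool_rot: [-0.002, 0.757, 0.653, 0.002]
contact_force: [-0.6, 6.9, 4.7]
gripper_width: 0.192
grasp_force: 59.7
```

Request:
arm_command(rows=[[5,[-0.002,-0.008,0],[0,0,0]],[5,[-0.002,-0.012,0],[0,0,0]],[5,[-0.002,-0.012,0],[0,0,0]]])

```text
time: 5.65
tool_pos: [0.5063, 0.0408, 0.1753]
tool_rot: [-0.004, 0.757, 0.653, 0.006]
contact_force: [3.3, 20.1, 4.2]
gripper_width: 0.194
grasp_force: 59.5
```

Run:
```python
from h import *
s=monitor.state(); print(s["tool_pos"],s["tool_rot"].round(4),s["contact_force"].round(1),s["ft_torque"].round(2))
```

```text
[0.50632027 0.04081031 0.17531473] [-0.0039  0.7571  0.6532  0.0058] [ 3.3 20.1  4.2] [ 2.79 -0.43 -0.47]
```

The arm is home: it didn't move under a 20 N push. I'll relax the push, open and rise.

Request:
arm_command(rows=[[5,[0.002,0.012,0],[0,0,0]],[5,[0.002,0.015,0],[0,0,0]],[50,[0.002,0.015,0],[0,0,0]],[85,[0.002,0.015,0],[0,0,0]],[85,[0.002,0.015,0],[0,0,0]],[85,[0.002,0.015,0],[0,0,0]],[85,[0.002,0.015,0.06],[0,0,0]],[85,[0.002,0.015,0.15],[0,0,0]],[85,[0.002,0.015,0.25],[0,0,0]],[85,[0.002,0.015,0.35],[0,0,0]],[85,[0.002,0.015,0.36],[0,0,0]]])

```text
time: 6.57
tool_pos: [0.5083, 0.0395, 0.2891]
tool_rot: [0.004, 0.757, 0.653, 0.004]
contact_force: [0.7, 0.3, 2.0]
gripper_width: 0.996
grasp_force: 0.0
```

Run:
```python
from h import *
s=monitor.state(); print(s["tool_pos"],s["tool_rot"].round(4))
f=grab("wrist"); g=grab("scene"); 
cv2.imwrite("pics/w2.png",np.hstack([cv2.resize(f["color"][:,:,::-1],(480,360)),cv2.resize(g["color"][225:315,300:380][:,:,::-1],(320,360))]))
c=centroid(f,(180,300,280,370),(0,0,0),(180,255,45)); print(c)
for z in(.165,.186,.207): print(z,wplane(f,c[0],c[1],z).round(4),wproj(f,[.505,.0405,z]).round(1))
```

```text
[0.50830411 0.03945832 0.28905064] [0.0035 0.7573 0.653  0.0036]
(318.2238007000206, 244.02017706403126, 809.5, (305, 224, 27, 40))
0.165 [0.5054 0.0343 0.165 ] [316.4 236.2]
0.186 [0.5064 0.0403 0.186 ] [316.2 244. ]
0.207 [0.5074 0.0462 0.207 ] [315.9 253.1]
```

View pics/w2.png

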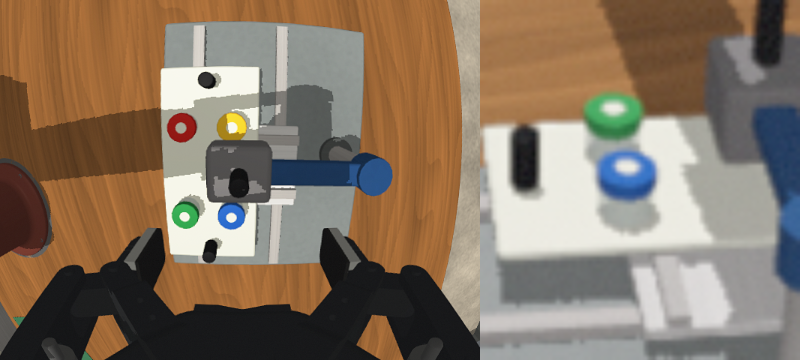

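The wrist view shows the arm home, pointing straight at the column, with the post at (318,244). That gives (.5064,.0403), which matches the gripped TCP reading of (.5063,.0408). The lids read red (242,170), blue (308,288) and green (247,287). The knobs are at (276,107) and (280,333). I'll measure these from this same view.

```bash
cat >> h.py <<'E'
YAW=np.radians(-9.1); X=np.array([np.cos(YAW),np.sin(YAW)]); Y=np.array([-X[1],X[0]]); P=np.array([.5063,.0406])
def S(p): d=np.asarray(p)[:2]-P; return (np.array([d@X,d@Y])*1000).round(1)
E
python3 - <<'E'
from h import *
f=grab("wrist"); L={}
for n,b in dict(red=(145,195,215,268),blue=(262,315,285,330),green=(262,315,225,270)).items():
    (u,v),wh,_=lids(f,b)[n]; p=wplane(f,u,v,.083); L[n]=p[:2]; print(n,np.round(wh,1),p.round(4),S(p))
d=L["red"]-L["green"]; print("yaw",np.degrees(np.arctan2(-d[0],d[1])),np.linalg.norm(d)); d=L["blue"]-L["green"]; print(np.degrees(np.arctan2(d[1],d[0])),np.linalg.norm(d))
for b in((85,130,255,300),(310,358,260,300)):
    c=centroid(f,b,(0,0,0),(180,255,45)); p=wplane(f,c[0],c[1],.072); print("knob",c,p.round(4),S(p))
E
```

```text
red [38.1 39.1] [0.4411 0.0944 0.083 ] [-72.9  42.8]
blue [35.5 36.1] [ 0.4846 -0.0329  0.083 ] [ -9.8 -76.1]
green [35.1 35.4] [ 0.4223 -0.0224  0.083 ] [-73.  -75.5]
yaw -9.166488267182372 0.11832400204419805
-9.573571340935926 0.06317967520326535
knob (277.8128735632184, 105.8174712643678, 362.5, (266, 95, 25, 22)) [0.4812 0.149  0.072 ] [-41.9 103.1]
knob (281.880591209646, 336.4550758459743, 428.5, (272, 321, 20, 31)) [ 0.4428 -0.0892  0.072 ] [ -42.1 -138.2]
```

Request:
arm_command(rows=[[85,[-0.02,0.08,0],[0,0,0]],[85,[-0.045,0.19,0],[0,0,0]],[85,[-0.075,0.3,0],[0,0,0]],[85,[-0.087,0.355,0],[0,0,0]],[85,[-0.089,0.365,-0.05],[0,0,0]],[85,[-0.089,0.365,-0.17],[0,0,0]],[85,[-0.089,0.365,-0.29],[0,0,0]],[85,[-0.089,0.365,-0.41],[0,0,0]],[85,[-0.089,0.365,-0.48],[0,0,0]],[85,[-0.089,0.365,-0.5],[0,0,0]],[85,[-0.089,0.365,-0.5],[0,0,0]]])

```text
time: 7.63
tool_pos: [0.4764, 0.1488, 0.1282]
tool_rot: [-0.002, 0.757, 0.653, -0.003]
contact_force: [0.5, -0.7, 0.4]
gripper_width: 0.999
grasp_force: 0.0
```

Run:
```python
from h import *
s=monitor.state(); print(s["tool_pos"],S(s["tool_pos"]),s["contact_force"].round(1))
f=grab("wrist"); im=f["color"]
u=wproj(f,[.4815,.149,.092]); print(u)
cv2.imwrite("pics/w3.png",cv2.resize(im[:,:,::-1],(480,360)))
```

```text
[0.47640546 0.14876167 0.1282059 ] [-46.6 102.1] [ 0.5 -0.7  0.4]
[332.68359834 278.68998745]
```

View pics/w3.png

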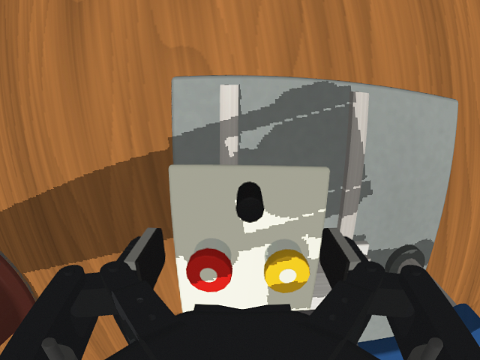

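The wrist view shows the knob at (250,202), about 5 mm to +x of the centre between the fingers (x≈242). That matches the measured offset, so I'll correct by 5 mm, descend and close.

Request:
arm_command(rows=[[85,[0.016,0.002,0],[0,0,0]],[85,[0.016,0.002,-0.06],[0,0,0]],[85,[0.016,0.002,-0.13],[0,0,0]],[85,[0.016,0.002,-0.19],[0,0,0]],[85,[0.016,0.002,-0.21],[0,0,0]],[85,[0.016,0.002,-0.21],[0,0,0]],[30,[0.016,0.002,-0.21],[0,0,0]],[8,[0.016,0.002,-0.21],[0,0,0]],[8,[0.016,0.002,-0.21],[0,0,0]],[8,[0.016,0.002,-0.21],[0,0,0]],[8,[0.016,0.002,-0.21],[0,0,0]],[8,[0.016,0.002,-0.21],[0,0,0]]])

```text
time: 8.68
tool_pos: [0.4845, 0.1499, 0.0702]
tool_rot: [0.0, 0.757, 0.653, 0.0]
contact_force: [-0.7, 0.5, 2.3]
gripper_width: 0.211
grasp_force: 58.5
```

Run:
```python
from h import *
s=monitor.state(); print(s["tool_pos"],S(s["tool_pos"]),s["contact_force"].round(1),s["gripper_width"])
```

```text
[0.48446958 0.14994722 0.07023682] [-38.8 104.5] [-0.7  0.5  2.3] 0.2110547878157835
```

Request:
arm_command(rows=[[8,[0.005,0.018,0],[0,0,0]],[8,[0.013,0.05,0],[0,0,0]],[8,[0.022,0.086,0],[0,0,0]],[8,[0.031,0.122,0],[0,0,0]],[8,[0.04,0.158,0],[0,0,0]],[8,[0.048,0.19,0],[0,0,0]],[8,[0.055,0.217,0],[0,0,0]],[8,[0.06,0.237,0],[0,0,0]],[8,[0.062,0.245,0],[0,0,0]],[8,[0.062,0.245,0],[0,0,0]],[8,[0.062,0.245,0],[0,0,0]]])

```text
time: 9.6
tool_pos: [0.5033, 0.2245, 0.0702]
tool_rot: [-0.0, 0.757, 0.653, 0.001]
contact_force: [-0.8, 0.8, 5.4]
gripper_width: 0.212
grasp_force: 58.7
```

Run:
```python
from h import *
s=monitor.state(); print(s["tool_pos"],S(s["tool_pos"]),s["contact_force"].round(1))
f=grab("top"); g=grab("scene")
a=cv2.resize(f["color"][190:300,200:330][:,:,::-1],(425,360),interpolation=cv2.INTER_CUBIC)
b=cv2.resize(g["color"][220:300,330:440][:,:,::-1],(375,273),interpolation=cv2.INTER_CUBIC); b=cv2.copyMakeBorder(b,0,87,0,0,cv2.BORDER_CONSTANT)
cv2.imwrite("pics/p1.png",np.hstack([a,b]))
```

```text
[0.50328367 0.22446972 0.07020862] [-32.1 181.1] [-0.8  0.8  5.4]
```

View pics/p1.png

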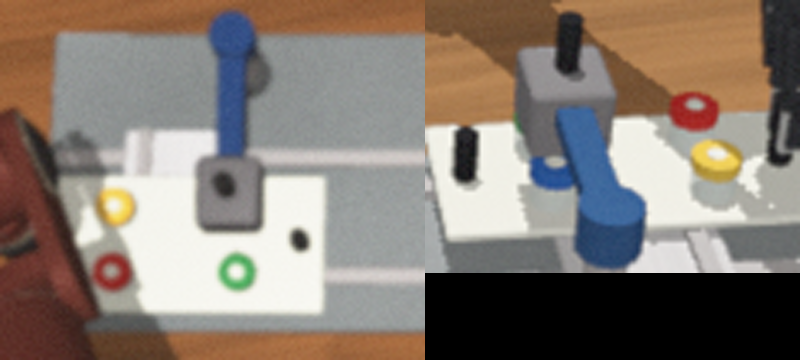

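The arm is home with the blue jar under the head, and green (237,271), yellow and red are visible in the top crop. I'll check the offset inside one camera frame, using the post and hinge against the white dots.

```bash
cat >> h.py <<'E'
TR=dict(red=(-32,60),yellow=(32,60),blue=(32,-60),green=(-32,-60))
def dot(f,box,col):
    """white dot centre inside a coloured ring (hole in the ring mask)"""
    r0,r1,c0,c1=box; im=cv2.resize(f["color"][r0:r1,c0:c1],None,fx=4,fy=4,interpolation=cv2.INTER_CUBIC)
    hsv=cv2.cvtColor(im,cv2.COLOR_RGB2HSV); m=np.zeros(hsv.shape[:2],np.uint8)
    for a,b in HUE[col]: m|=cv2.inRange(hsv,(a,110,60),(b,255,255))
    cs,h=cv2.findContours(m,cv2.RETR_CCOMP,cv2.CHAIN_APPROX_NONE)
    hs=[c for c,q in zip(cs,h[0]) if q[3]>=0]
    if not hs: return None
    c=max(hs,key=cv2.contourArea); M=cv2.moments(c)
    return (M["m10"]/M["m00"]-1.5)/4+c0,(M["m01"]/M["m00"]-1.5)/4+r0
def tray_from(f,boxes,ref):
    for n,b in boxes.items():
        d=dot(f,b,n)
        if d is None: print(n,"none"); continue
        q=onplane(f,*d,.085)[:2]-ref; print(n,np.round(d,1),"tray centre",(np.array([q@X,q@Y])*1000-TR[n]).round(1))
E
python3 - <<'E'
from h import *
f=grab("top"); g=grab("scene")
c=centroid(f,(240,256,258,280),(0,0,0),(180,255,70)); print(c,"post@.19",onplane(f,c[0],c[1],.19).round(4))
h=centroid(f,(190,206,262,280),(100,110,40),(130,255,255)); hp=onplane(f,270.7,200.2,.163)[:2]; print("hinge",h, hp, "origin", hp-.15*X)
ref=hp-.15*X
tray_from(f,dict(green=(260,285,260,285),yellow=(243,264,225,245),red=(262,285,224,245)),ref)
c=centroid(g,(222,245,360,385),(0,0,0),(180,255,60)); r=onplane(g,c[0],c[1],.187); print("scene post",c,r.round(4))
tray_from(g,dict(yellow=(255,280,400,430),red=(240,262,398,425)),r[:2])
E
```

```text
(268.04273504273505, 246.06837606837604, 19.5, (266, 243, 5, 7)) post@.19 [0.5061 0.041  0.19  ]
hinge (270.66666666666663, 200.21153846153845, 104.0, (265, 194, 13, 12)) [0.65221685 0.01580105] origin [0.50410478 0.03952476]
green [271.9 272.6] tray centre [-30.2  59.7]
yellow [234.4 252.4] tray centre [-29.9  59.9]
red [233.6 272.4] tray centre [-29.7  59.9]
scene post (371.8181818181818, 232.13636363636363, 88.0, (369, 224, 7, 18)) [0.5091 0.0414 0.187 ]
yellow [415.3 264.5] tray centre [-34.5  58.3]
red [408.8 250.1] tray centre [-34.3  58.5]
```

All estimates agree to within about 2 mm of the target (-32,+60): hinge-referenced (-30,59.8), post-referenced (-31.7,58.1), scene (-34.4,58.4) and gripper x -32.1. I'll release, rise and wait.

Request:
arm_command(rows=[[30,[0,0,0],[0,0,0]],[60,[0,0,0],[0,0,0]],[85,[0,0,0],[0,0,0]],[85,[0,0,0],[0,0,0]],[85,[0,0,0],[0,0,0]],[85,[0,0,0.04],[0,0,0]],[85,[0,0,0.1],[0,0,0]],[85,[0,0,0.16],[0,0,0]],[85,[0,0,0.18],[0,0,0]],[85,[0,0,0.18],[0,0,0]]])

```text
time: 10.63
tool_pos: [0.5044, 0.2238, 0.1264]
tool_rot: [0.001, 0.757, 0.653, 0.002]
contact_force: [0.2, 0.7, -0.0]
gripper_width: 0.998
grasp_force: 0.0
```

Run:
```python
from h import *
s=monitor.state(); print(s["tool_pos"],s["contact_force"].round(1),s["gripper_width"])
f=grab("top"); g=grab("scene")
tray_from(f,dict(green=(260,285,260,285),yellow=(243,264,225,245),red=(262,285,224,245)),np.array([.5061,.0410]))
tray_from(g,dict(yellow=(255,280,400,430),red=(240,262,398,425)),np.array([.5091,.0414]))
c=centroid(f,(240,256,258,280),(0,0,0),(180,255,70)); print(c)
```

```text
[0.50440285 0.22381359 0.12638299] [ 0.2  0.7 -0. ] 0.9980282990971014
green [271.9 272.5] tray centre [-31.8  57.9]
yellow [234.4 252.3] tray centre [-31.6  58. ]
red [233.6 272.4] tray centre [-31.4  58.1]
yellow [415.3 264.5] tray centre [-34.5  58.2]
red [408.7 250.1] tray centre [-34.3  58.2]
(268.04273504273505, 246.06837606837604, 19.5, (266, 243, 5, 7))
```

Request:
arm_command(rows=[[85,[0,0,0],[0,0,0]],[85,[0,0,0],[0,0,0]],[85,[0,0,0],[0,0,0]],[85,[0,0,0],[0,0,0]],[85,[0,0,0],[0,0,0]],[85,[0,0,0],[0,0,0]],[85,[0,0,0],[0,0,0]],[85,[0,0,0],[0,0,0]],[85,[0,0,0],[0,0,0]],[85,[0,0,0],[0,0,0]],[85,[0,0,0],[0,0,0]],[85,[0,0,0],[0,0,0]]])

```text
time: 11.73
tool_pos: [0.5026, 0.2234, 0.1234]
tool_rot: [0.0, 0.757, 0.653, 0.0]
contact_force: [-0.4, -0.7, -0.4]
gripper_width: 0.993
grasp_force: 0.0
```

Request:
arm_command(rows=[[85,[0,0,0],[0,0,0]],[85,[0,0,0],[0,0,0]],[85,[0,0,0],[0,0,0]],[85,[0,0,0],[0,0,0]],[85,[0,0,0],[0,0,0]],[85,[0,0,0],[0,0,0]]])

```text
time: 12.23
tool_pos: [0.5026, 0.2234, 0.1233]
tool_rot: [0.0, 0.757, 0.653, 0.0]
contact_force: [0.1, -0.2, 0.7]
gripper_width: 0.998
grasp_force: 0.0
```

The blue dot was read for over 1.5 s. Next I'll regrip the left knob and bring the tray to an intermediate position of about (0,-12).

Request:
arm_command(rows=[[85,[0,0,-0.05],[0,0,0]],[85,[0,0,-0.12],[0,0,0]],[85,[0,0,-0.17],[0,0,0]],[85,[0,0,-0.18],[0,0,0]],[85,[0,0,-0.18],[0,0,0]],[30,[0,0,-0.18],[0,0,0]],[8,[0,0,-0.18],[0,0,0]],[8,[0,0,-0.18],[0,0,0]],[8,[0,0,-0.18],[0,0,0]],[8,[0,0,-0.18],[0,0,0]],[8,[0,0,-0.18],[0,0,0]]])

```text
time: 13.15
tool_pos: [0.5031, 0.2235, 0.0702]
tool_rot: [0.0, 0.757, 0.653, 0.001]
contact_force: [-1.3, -0.4, 1.8]
gripper_width: 0.21
grasp_force: 58.5
```

Request:
arm_command(rows=[[8,[0.005,-0.018,0],[0,0,0]],[8,[0.014,-0.052,0],[0,0,0]],[8,[0.024,-0.088,0],[0,0,0]],[8,[0.034,-0.124,0],[0,0,0]],[8,[0.043,-0.16,0],[0,0,0]],[8,[0.052,-0.194,0],[0,0,0]],[8,[0.06,-0.222,0],[0,0,0]],[8,[0.065,-0.243,0],[0,0,0]],[8,[0.068,-0.252,0],[0,0,0]],[8,[0.068,-0.252,0],[0,0,0]],[8,[0.068,-0.252,0],[0,0,0]]])

```text
time: 14.07
tool_pos: [0.5241, 0.1457, 0.0701]
tool_rot: [0.001, 0.758, 0.653, -0.0]
contact_force: [0.3, -1.0, 5.1]
gripper_width: 0.211
grasp_force: 58.7
```

Request:
arm_command(rows=[[30,[0,0,0],[0,0,0]],[60,[0,0,0],[0,0,0]],[85,[0,0,0],[0,0,0]],[85,[0,0,0],[0,0,0]],[85,[0,0,0],[0,0,0]],[85,[0,0,0.06],[0,0,0]],[85,[0,0,0.16],[0,0,0]],[85,[0,0,0.28],[0,0,0]],[85,[0,0,0.42],[0,0,0]],[85,[0,0,0.55],[0,0,0]],[85,[0,0,0.68],[0,0,0]],[85,[0,0,0.75],[0,0,0]]])

```text
time: 15.07
tool_pos: [0.5244, 0.148, 0.3003]
tool_rot: [0.002, 0.757, 0.653, 0.003]
contact_force: [0.3, 0.5, 0.5]
gripper_width: 0.994
grasp_force: 0.0
```

Run:
```python
from h import *
s=monitor.state(); print(s["time"],s["tool_pos"],s["tool_rot"].round(3),S(s["tool_pos"]))
f=grab("top"); c=centroid(f,(240,256,258,280),(0,0,0),(180,255,70)); print(c)
tray_from(f,dict(green=(255,290,282,310),blue=(230,265,282,310),red=(255,290,244,265)),np.array([.5061,.0410]))
```

```text
15.0667 [0.52437776 0.14802324 0.30027036] [0.002 0.757 0.653 0.003] [  0.9 108.9]
(268.22727272727275, 245.95454545454547, 22.0, (266, 243, 6, 7))
green [295.4 262.1] tray centre [  1.1 -15.4]
blue [295.7 242.1] tray centre [  1.3 -15.7]
red [257.5 261.9] tray centre [  1.9 -15.8]
```

Request:
arm_command(rows=[[85,[-0.013,-0.08,0],[0,0,0]],[85,[-0.03,-0.19,0],[0,0,0]],[85,[-0.05,-0.31,0],[0,0,0]],[85,[-0.07,-0.43,0],[0,0,0]],[85,[-0.088,-0.55,0],[0,0,0]],[85,[-0.106,-0.66,0],[0,0,0]],[85,[-0.12,-0.75,0],[0,0,0]],[85,[-0.128,-0.8,0],[0,0,0]],[85,[-0.128,-0.8,-0.05],[0,0,0]],[85,[-0.128,-0.8,-0.16],[0,0,0]],[85,[-0.128,-0.8,-0.26],[0,0,0]],[85,[-0.128,-0.8,-0.33],[0,0,0]]])

```text
time: 16.12
tool_pos: [0.4832, -0.092, 0.1919]
tool_rot: [-0.001, 0.757, 0.653, -0.001]
contact_force: [0.1, 0.6, -1.2]
gripper_width: 0.997
grasp_force: 0.0
```

Request:
arm_command(rows=[[85,[0,0,-0.08],[0,0,0]],[85,[0,0,-0.16],[0,0,0]],[85,[0,0,-0.2],[0,0,0]],[85,[0,0,-0.2],[0,0,0]]])

```text
time: 16.45
tool_pos: [0.4821, -0.0914, 0.1313]
tool_rot: [-0.003, 0.757, 0.653, -0.002]
contact_force: [-1.1, 0.1, -0.1]
gripper_width: 0.996
grasp_force: 0.0
```

Run:
```python
from h import *
s=monitor.state(); print(s["tool_pos"],S(s["tool_pos"]),s["contact_force"].round(1))
f=grab("wrist"); c=centroid(f,(220,320,290,370),(0,0,0),(180,255,50)); print(c)
for z in(.072,.08,.092): print(S(wplane(f,c[0],c[1],z)), wproj(f,[*(P+.001*X-.134*Y),z]))
save(f,"w4.png",(150,480,100,560),1)
```

```text
[ 0.48210119 -0.09136641  0.13129424] [  -3.  -134.1] [-1.1  0.1 -0.1]
(329.5267447199265, 269.8614554637282, 1452.0, (312, 243, 37, 53))
[   0.6 -136.5] [330.24821163 265.79509394]
[   0.5 -133.6] [330.41008328 270.56427597]
[   0.3 -129.2] [330.67455628 278.40411865]
```

View pics/w4.png

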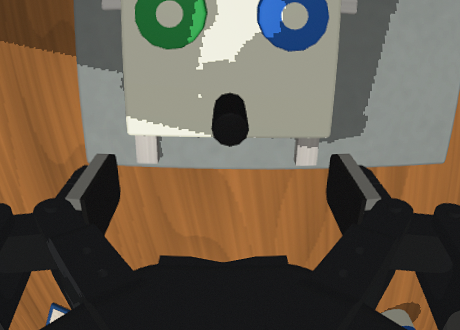

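The wrist view shows the right knob at (330,270), about 3.5 mm to +x of the centre between the fingers, with nothing near the fingers. I'll correct, descend and grip.

Request:
arm_command(rows=[[85,[0.012,-0.002,0],[0,0,0]],[85,[0.012,-0.002,-0.06],[0,0,0]],[85,[0.012,-0.002,-0.13],[0,0,0]],[85,[0.012,-0.002,-0.19],[0,0,0]],[85,[0.012,-0.002,-0.21],[0,0,0]],[85,[0.012,-0.002,-0.21],[0,0,0]],[30,[0.012,-0.002,-0.21],[0,0,0]],[8,[0.012,-0.002,-0.21],[0,0,0]],[8,[0.012,-0.002,-0.21],[0,0,0]],[8,[0.012,-0.002,-0.21],[0,0,0]],[8,[0.012,-0.002,-0.21],[0,0,0]],[8,[0.012,-0.002,-0.21],[0,0,0]]])

```text
time: 17.5
tool_pos: [0.4887, -0.093, 0.0732]
tool_rot: [0.0, 0.757, 0.653, 0.0]
contact_force: [-0.4, 0.0, 2.6]
gripper_width: 0.204
grasp_force: 58.5
```

Run:
```python
from h import *
s=monitor.state(); print(s["tool_pos"],S(s["tool_pos"]),s["contact_force"].round(1),s["gripper_width"])
```

```text
[ 0.48866354 -0.09301564  0.07323621] [   3.7 -134.7] [-0.4  0.   2.6] 0.20403843157330137
```

Request:
arm_command(rows=[[8,[0.007,-0.014,0],[0,0,0]],[8,[0.019,-0.04,0],[0,0,0]],[8,[0.032,-0.07,0],[0,0,0]],[8,[0.046,-0.1,0],[0,0,0]],[8,[0.058,-0.126,0],[0,0,0]],[8,[0.068,-0.148,0],[0,0,0]],[8,[0.074,-0.16,0],[0,0,0]],[8,[0.076,-0.164,0],[0,0,0]],[8,[0.076,-0.164,0],[0,0,0]],[8,[0.076,-0.164,0],[0,0,0]]])

```text
time: 18.33
tool_pos: [0.5119, -0.143, 0.0732]
tool_rot: [0.001, 0.757, 0.653, 0.0]
contact_force: [-0.5, -1.6, 4.7]
gripper_width: 0.211
grasp_force: 58.7
```

Run:
```python
from h import *
s=monitor.state(); print(s["tool_pos"],S(s["tool_pos"]),s["contact_force"].round(1))
f=grab("top"); g=grab("scene")
c=centroid(f,(240,256,258,280),(0,0,0),(180,255,70)); r=onplane(f,c[0],c[1],.19)[:2]; print(c,r)
hp=onplane(f,270.7,200.2,.163)[:2]
for n,q in dict(post=r,hinge=hp-.15*X).items(): print(n); tray_from(f,dict(green=(250,275,300,330),blue=(225,255,295,330),yellow=(222,245,255,290)),q)
c=centroid(g,(222,245,360,385),(0,0,0),(180,255,60)); r=onplane(g,c[0],c[1],.187); print("scene post",c,r.round(4))
save(f,"p2.png",(185,300,220,350),3)
L=lids(g,(240,300,300,400)); print({k:np.round(v[0]) for k,v in L.items()})
for n in L:
    u,v=map(int,L[n][0]); tray_from(g,{n:(v-12,v+12,u-15,u+15)},r[:2])
```

```text
[ 0.51191525 -0.1430262   0.07321408] [  34.6 -180.4] [-0.5 -1.6  4.7]
(268.26356589147287, 246.20155038759688, 21.5, (266, 243, 6, 7)) [0.50561757 0.04045606]
postTraceback (most recent call last):
  File "<stdin>", line 6, in <module>
  File "h.py", line 60, in tray_from
    d=dot(f,b,n)
  File "h.py", line 54, in dot
    hs=[c for c,q in zip(cs,h[0]) if q[3]>=0]
                            ~^^^
TypeError: 'NoneType' object is not subscriptable
```

Run:
```python
from h import *
f=grab("top"); g=grab("scene")
c=centroid(f,(240,256,258,280),(0,0,0),(180,255,70)); r=onplane(f,c[0],c[1],.19)[:2]
hp=onplane(f,270.7,200.2,.163)[:2]-.15*X
cg=centroid(g,(222,245,360,385),(0,0,0),(180,255,60)); rg=onplane(g,cg[0],cg[1],.187)[:2]; print(r,hp,rg)
for nm,im,ref in(("top/post",f,r),("top/hinge",f,hp),("scene/post",g,rg)):
    print(nm)
    for n in("yellow","blue","green"):
        q=ref+X*(.032+TR[n][0]/1000)+Y*(-.06+TR[n][1]/1000); u,v=map(int,proj(im,[*q,.085]))
        try: tray_from(im,{n:(v-12,v+13,u-14,u+15)},ref)
        except TypeError: print(n,"not seen",u,v)
```

```text
[0.50605625 0.04021102] [0.50410478 0.03952476] [0.50857723 0.04164117]
top/post
yellow none
blue none
green not seen 309 252
top/hinge
yellow none
blue none
green not seen 310 253
scene/post
yellow none
blue [322.5 286.5] tray centre [ 33.2 -61.2]
green [319.5 270.1] tray centre [ 32.9 -61.1]
```

The scene view gives (33.0,-61.1) against a target of (32,-60), and the gripper gives about (33,-60). Top is occluded by the arm. I'll release, rise, back away and recheck.

Request:
arm_command(rows=[[30,[0,0,0],[0,0,0]],[60,[0,0,0],[0,0,0]],[85,[0,0,0],[0,0,0]],[85,[0,0,0],[0,0,0]],[85,[0,0,0],[0,0,0]],[85,[0,0,0.06],[0,0,0]],[85,[0,0,0.16],[0,0,0]],[85,[0,0,0.28],[0,0,0]],[85,[0,0,0.42],[0,0,0]],[85,[0,0,0.55],[0,0,0]],[85,[0,0,0.68],[0,0,0]],[85,[0,0,0.75],[0,0,0]]])

```text
time: 19.53
tool_pos: [0.5123, -0.1425, 0.3032]
tool_rot: [0.003, 0.757, 0.653, 0.002]
contact_force: [1.2, -0.2, -0.3]
gripper_width: 0.997
grasp_force: 0.0
```

Request:
arm_command(rows=[[85,[-0.03,-0.08,0],[0,0,0]],[85,[-0.07,-0.18,0],[0,0,0]],[85,[-0.11,-0.3,0],[0,0,0]],[85,[-0.15,-0.42,0],[0,0,0]],[85,[-0.19,-0.54,0],[0,0,0]],[85,[-0.23,-0.66,0],[0,0,0]],[85,[-0.28,-0.78,0],[0,0,0]],[85,[-0.32,-0.88,0],[0,0,0]],[85,[-0.35,-0.93,0],[0,0,0]],[85,[-0.35,-0.93,0],[0,0,0]]])

```text
time: 20.37
tool_pos: [0.404, -0.4239, 0.2965]
tool_rot: [-0.0, 0.759, 0.651, -0.0]
contact_force: [-0.1, 0.4, -0.4]
gripper_width: 0.997
grasp_force: 0.0
```

Run:
```python
from h import *
f=grab("top"); g=grab("scene"); s=monitor.state(); print(s["time"],s["tool_pos"])
c=centroid(f,(240,256,258,280),(0,0,0),(180,255,70)); r=onplane(f,c[0],c[1],.19)[:2]
h=centroid(f,(190,206,262,280),(100,110,40),(130,255,255)); print("post",c,"hinge",h[:2])
hp=onplane(f,270.7,200.2,.163)[:2]-.15*X
cg=centroid(g,(222,245,360,385),(0,0,0),(180,255,60)); rg=onplane(g,cg[0],cg[1],.187)[:2]; print(r,hp,rg)
for nm,im,ref in(("top/post",f,r),("top/hinge",f,hp),("scene/post",g,rg)):
    print(nm)
    for n in("yellow","blue","green"):
        q=ref+X*(.032+TR[n][0]/1000)+Y*(-.06+TR[n][1]/1000); u,v=map(int,proj(im,[*q,.085]))
        try: tray_from(im,{n:(v-12,v+13,u-14,u+15)},ref)
        except TypeError: print(n,"not seen",u,v)
```

```text
20.4667 [ 0.40573032 -0.42117428  0.29681853]
post (268.0833333333333, 245.94444444444446, 18.0, (266, 243, 5, 7)) hinge (270.555, 200.2783333333333)
[0.50646187 0.04087342] [0.50410478 0.03952476] [0.50851384 0.04158983]
top/post
yellow none
blue [310.  231.7] tray centre [ 34.9 -60.8]
green [309.9 251.5] tray centre [ 34.8 -60.9]
top/hinge
yellow none
blue [310.  231.7] tray centre [ 37.  -59.1]
green [309.9 251.5] tray centre [ 36.9 -59.2]
scene/post
yellow none
blue [322.5 286.5] tray centre [ 33.2 -61.2]
green [319.6 270. ] tray centre [ 32.9 -60.9]
```

The scene view says about +1 mm in x, top about +3 mm, and y is within 1 mm. There is plenty of time, so I'll hover over the knob for a third estimate from the wrist camera before deciding on a small correction.

Request:
arm_command(rows=[[85,[0.03,0.08,0],[0,0,0]],[85,[0.07,0.18,0],[0,0,0]],[85,[0.11,0.3,0],[0,0,0]],[85,[0.16,0.42,0],[0,0,0]],[85,[0.2,0.54,0],[0,0,0]],[85,[0.25,0.66,0],[0,0,0]],[85,[0.29,0.78,0],[0,0,0]],[85,[0.33,0.87,0],[0,0,0]],[85,[0.35,0.93,0],[0,0,0]],[85,[0.35,0.93,0],[0,0,0]],[85,[0.35,0.93,0],[0,0,0]]])

```text
time: 21.38
tool_pos: [0.5112, -0.1401, 0.2974]
tool_rot: [0.0, 0.756, 0.655, -0.0]
contact_force: [0.7, 0.5, 0.3]
gripper_width: 0.995
grasp_force: 0.0
```

Run:
```python
from h import *
f=grab("wrist"); s=monitor.state(); print(s["tool_pos"],S(s["tool_pos"]))
u,v=map(int,wproj(f,[*P,.187])); print("post pred",u,v)
c=centroid(f,(max(v-30,0),v+30,u-30,u+30),(0,0,0),(180,255,45)); r=wplane(f,c[0],c[1],.187)[:2]; print(c,r)
for n in("yellow","blue","green"):
    q=P+X*(.032+TR[n][0]/1000)+Y*(-.06+TR[n][1]/1000); u,v=map(int,wproj(f,[*q,.085]))
    try: d=dot(f,(max(v-32,0),v+32,u-32,u+32),n)
    except Exception as e: d=None
    if d is None: print(n,u,v,"none"); continue
    p=wplane(f,*d,.085)[:2]
    for ref in(r,P): e=p-ref; print(n,np.round(d,1),(np.array([e@X,e@Y])*1000-TR[n]).round(1))
```

```text
[ 0.51098509 -0.14112816  0.29734697] [  33.4 -178.7]
post pred 277 -7
(280.65807560137455, 4.584192439862543, 194.0, (268, 0, 25, 12)) [0.507124   0.03066089]
yellow 357 32 none
blue [358.7 155.3] [ 32.4 -50.8]
blue [358.7 155.3] [ 34.8 -60.5]
green [291.1 154. ] [ 32.2 -50.6]
green [291.1 154. ] [ 34.6 -60.3]
```

The wrist view gives (34.7,-60.4) and top gives (34.9,-60.8), so the tray is about 2 mm too far along +x. I'll regrip and nudge it.

Request:
arm_command(rows=[[85,[0.003,-0.005,-0.08],[0,0,0]],[85,[0.003,-0.005,-0.2],[0,0,0]],[85,[0.003,-0.005,-0.32],[0,0,0]],[85,[0.003,-0.005,-0.44],[0,0,0]],[85,[0.003,-0.005,-0.55],[0,0,0]],[85,[0.003,-0.005,-0.65],[0,0,0]],[85,[0.003,-0.005,-0.72],[0,0,0]],[85,[0.003,-0.005,-0.75],[0,0,0]],[85,[0.003,-0.005,-0.75],[0,0,0]],[85,[0.003,-0.005,-0.75],[0,0,0]]])

```text
time: 22.27
tool_pos: [0.5121, -0.1443, 0.073]
tool_rot: [0.0, 0.758, 0.653, 0.0]
contact_force: [0.2, -0.3, 0.6]
gripper_width: 0.995
grasp_force: 0.0
```

Request:
arm_command(rows=[[40,[0,0,0],[0,0,0]],[8,[0,0,0],[0,0,0]],[8,[0,0,0],[0,0,0]],[8,[0,0,0],[0,0,0]],[8,[0,0,0],[0,0,0]],[8,[0,0,0],[0,0,0]],[8,[0,0,0],[0,0,0]]])

```text
time: 22.85
tool_pos: [0.5124, -0.1437, 0.0732]
tool_rot: [0.0, 0.757, 0.653, 0.0]
contact_force: [-0.9, 1.0, 4.4]
gripper_width: 0.209
grasp_force: 58.5
```

Run:
```python
from h import *
s=monitor.state(); print(s["tool_pos"],S(s["tool_pos"]),s["contact_force"].round(1))
```

```text
[ 0.51236459 -0.14373066  0.07315577] [  35.1 -181.1] [-0.9  1.   4.4]
```

Request:
arm_command(rows=[[8,[-0.003,0.001,0],[0,0,0]],[8,[-0.006,0.002,0],[0,0,0]],[8,[-0.009,0.002,0],[0,0,0]],[8,[-0.009,0.002,0],[0,0,0]],[8,[-0.009,0.002,0],[0,0,0]],[8,[-0.009,0.002,0],[0,0,0]]])

```text
time: 23.35
tool_pos: [0.5099, -0.1433, 0.0732]
tool_rot: [0.001, 0.757, 0.653, 0.0]
contact_force: [0.8, -0.1, 5.3]
gripper_width: 0.206
grasp_force: 58.8
```

Request:
arm_command(rows=[[30,[0,0,0],[0,0,0]],[60,[0,0,0],[0,0,0]],[85,[0,0,0],[0,0,0]],[85,[0,0,0],[0,0,0]],[85,[0,0,0],[0,0,0]],[85,[0,0,0.06],[0,0,0]],[85,[0,0,0.16],[0,0,0]],[85,[0,0,0.28],[0,0,0]],[85,[0,0,0.42],[0,0,0]],[85,[0,0,0.55],[0,0,0]],[85,[0,0,0.68],[0,0,0]],[85,[0,0,0.75],[0,0,0]]])

```text
time: 24.35
tool_pos: [0.5104, -0.1434, 0.3031]
tool_rot: [0.003, 0.757, 0.653, 0.002]
contact_force: [0.5, 0.6, 0.8]
gripper_width: 0.994
grasp_force: 0.0
```

Request:
arm_command(rows=[[85,[-0.03,-0.08,0],[0,0,0]],[85,[-0.07,-0.18,0],[0,0,0]],[85,[-0.11,-0.3,0],[0,0,0]],[85,[-0.15,-0.42,0],[0,0,0]],[85,[-0.19,-0.54,0],[0,0,0]],[85,[-0.23,-0.66,0],[0,0,0]],[85,[-0.28,-0.78,0],[0,0,0]],[85,[-0.32,-0.88,0],[0,0,0]],[85,[-0.35,-0.93,0],[0,0,0]],[85,[-0.35,-0.93,0],[0,0,0]],[85,[-0.35,-0.93,0],[0,0,0]],[85,[-0.35,-0.93,0],[0,0,0]]])

```text
time: 25.35
tool_pos: [0.4045, -0.4213, 0.297]
tool_rot: [-0.0, 0.757, 0.653, 0.0]
contact_force: [-0.0, -0.5, -0.2]
gripper_width: 0.994
grasp_force: 0.0
```

Run:
```python
from h import *
f=grab("top"); g=grab("scene"); s=monitor.state(); print(s["time"],s["tool_pos"])
c=centroid(f,(240,256,258,280),(0,0,0),(180,255,70)); h=centroid(f,(190,206,262,280),(100,110,40),(130,255,255)); print("post",c,"hinge",h[:2])
for nm,im,ref in(("top",f,np.array([.5061,.041])),("scene",g,np.array([.5085,.0416]))):
    print(nm)
    for n in("blue","green"):
        q=ref+X*(.032+TR[n][0]/1000)+Y*(-.06+TR[n][1]/1000); u,v=map(int,proj(im,[*q,.085])); tray_from(im,{n:(v-12,v+13,u-14,u+15)},ref)
```

```text
25.45 [ 0.40488818 -0.42090442  0.29732804]
post (268.15625, 246.23958333333331, 16.0, (266, 244, 5, 6)) hinge (270.6122112211221, 200.29537953795378)
top
blue [310.  232.4] tray centre [ 33.1 -61.1]
green [310. 252.] tray centre [ 33.3 -61.2]
scene
blue [322.5 285.9] tray centre [ 31.3 -61. ]
green [319.6 269.6] tray centre [ 31.  -60.7]
```

The tray is at about (32,-61) against the target (32,-60). The reader arm is unmoved, and the tray has stood untouched for over 1.5 s. Handing in.

```bash
python3 -c "
from plant import manip
print(manip.job_done())"
```

```text
the job is handed in; nothing more can be done
None
```

The job is handed in: the reader arm is home against its stop, the blue dot stood under the pointer for over 1.5 s, and the red dot now stands there, by my camera measurements within about 2 mm both times (the pointer tip itself was hidden), and at no time did I send the arm near the mug, bottle or tin.

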